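# Tip the whetstone out of the find tube

## Task

Take the square tube from its slanted rack, tip it mouth-down low over the finds tray so that the whetstone inside slides out gently into the tray, then lay the empty tube back in the rack just as it was. Do not let the stone drop from a height, and leave the other things on the table alone.

Things in the scene. Friction and masses are not known exactly. Their poses are not given: they have to be found in the camera images.
- tube_center (a point): Mid-point (on the axis) of the loose clear square tube: 50 x 50 mm outside, 200 mm long, walls 4 mm, 0.18 kg. z runs along it from the closed black foot to the open grey-edged mouth; x, y square to the walls. At rest in the rack z points 30 deg above level (mouth up), x is level, y points up from the bed. Loaded, it balances about 85 mm from the foot; grasp its x faces there
- tube_mouth (a point): Centre of the tube's open mouth, same axes, 100 mm along z from tube_center
- tube_foot (a point): Centre of the tube's closed foot, same axes, 100 mm along minus z from tube_center
- whetstone_center (a point): Centre of the loose dark grey stone bar, 24 x 14 x 60 mm (60 along its z), about 55 g, lying at the bottom of the tube, its near end some 130 mm inside the mouth. It slides when the tube slopes mouth-down by more than about 25 deg; 40 deg is ample
- rack: Fixed wooden rack, dark base plate 100 x 200 mm; origin on the table, z up. The tube lies on a 58 mm wide bed, foot on a stop, mouth towards the rack's -y and up by 30 deg. Cheeks 65 mm apart, 38 mm high above the bed, flank it 0-36 and 136-168 mm from the foot; between them its flanks are open. The bed ends 168 mm from the stop
- rack_mouth (a point): Where the centre of the tube's mouth is when the tube lies home in the rack: rack frame x 0, y -83 mm, z 145 mm
- rack_foot (a point): Where the centre of the tube's foot is when the tube lies home in the rack: rack frame x 0, y +90 mm, z 45 mm
- tray: Fixed blue finds tray with grey lining, 220 mm (its x) by 260 mm (its y), 35 mm high, walls 5 mm, inner floor 5 mm above the table; origin at the centre of its underside, z up
- sherd_a: Bystander: flat reddish potsherd about 60 mm across, 12 mm thick
- sherd_b: Bystander: flat tan potsherd about 48 mm across, 10 mm thick
- jar: Bystander: amber glass jar, 60 mm diameter, 80 mm high, origin under it
- brush: Bystander: brush about 170 mm long lying on the table
Not all that is in view belongs to the job. Of the things that look like the rack, the smaller one is meant.

How it is judged (in metres and radians):
At the end, for the whole second after the job is handed in: The whetstone lies at rest inside the tray (its centre between the walls and below 45 mm); the tube lies at rest back in the rack, foot to the stop and mouth up, its mouth and its foot each within 25 mm of their places rack_mouth and rack_foot (x of whetstone_center in the frame of tray between -0.105 and 0.105 m and y of whetstone_center in the frame of tray between -0.125 and 0.125 m and height (world z) of whetstone_center below 0.045 m and linear speed of each of whetstone, tube below 0.03 m/s and distance between tube_mouth and rack_mouth below 0.025 m and distance between tube_foot and rack_foot below 0.025 m); the robot touches nothing.
It fails at once if the whetstone leaves the tube while more than 150 mm above the table (dropped from a height) (z of whetstone_center in the frame of tube_foot above 0.2 m and height (world z) of whetstone_center above 0.15 m).
It fails at once if a bystander (potsherd, jar or brush) is shifted by more than 30 mm (distance of any of sherd_a, sherd_b, jar, brush from where it was at the start of the episode above 0.03 m).
It also fails if it takes over 66 s, if anything falls off the work surface, if the arm or the gripper's body presses on something with over 40 N, if the wrist force passes 120 N, or if a joint passes its speed limit or range.

## Robot

A 6-joint arm with a two-finger parallel gripper is mounted at the origin on the work surface. World frame = base frame: x ahead of the robot, y to its left, z up, the work surface at z = 0. Lengths are in mm, angles in rad, forces in N, time in s.
With the tool pointing down it reaches from about 350 to 950 mm from the base axis. Payload 17.4 kg.
Tool frame: the origin (TCP) lies on the centre line of the jaws, within the pads' length; the fingertips stand 17 mm ahead of it and the grasp point (between the pads) lies 2 mm behind it; z points along the fingers, x is the direction in which the jaws open and shut, and the axes are right-handed (so a half turn about z gives the same grasp; the last joint's range is limited). The gripper opens to 93 mm and grips with 3 to 60 N. Pads are 15 mm wide; open, the fingers measure 128 mm over their backs; the gripper's body (75 mm by 188 mm) begins 65 mm behind the grasp point.
Start: joints at [1.244, 0.116, 1.442, -0, 1.584, -0.038], TCP at [192.249, 647.049, 203.846] pointing down, gripper open.
Joint ranges: [-2.83, 2.83], [-0.83, 2.19], [0.07, 2.5], [-1.14, 4.28], [0.01, 3], [-2.97, 2.97]. Speed limits (rad/s): [1.89, 1.89, 2.22, 3.14, 3.14, 3.14].

## Interface

Orientations are given as a rotation vector (axis times angle).
In Python, from cell import env gives the robot as it stands.
- The arm moves only by the tool play_rows, never from a script. Its argument "moves" is a list of rows, each a list of 7 numbers: the opening, from 0 (shut) to 1 (fully open), then the shift along the tool's x, y, z in cm, then the turn, a rotation vector about the tool's x, y, z in degrees. A call has 1 to 12 rows; each row shifts and turns the commanded pose from where the row before left it, along the tool's axes as they then stand; what a row does not reach is not made up. A row lasts 1/10 s, in which the tool goes at most 50 mm and 8.59 degrees, less where a joint would pass 70% of its speed; a pose out of reach is approached as far as the arm can. A call with a gripper value outside its range is refused whole. The fingers move at their own pace and stop on an object; "squeeze" is the grip in N (left out, the last holds). Time passes only in rows, so rows that do not move let the fingers close. It gives the time, the measured TCP pose, the force and the opening at its end, in the units of the state.
- env.observe(): the state, without advancing time (a new reading comes with each control period).
- env.grab_frame(name): name is "scene" or "top"; returns a dict with "img" (384x512x3 uint8, red, green, blue), "z_map" (384x512 float32, mm along the optical axis (not along the pixel's ray), 0 where there is no reading), "fx", "fy", "cx", "cy" (pixels), "R" (3x3) and "t" (3): a world point X has camera coordinates R X + t. Camera axes: x right, y down, z forward; pixel columns grow to the right and rows downward; lengths in mm; the calibration is good to about 2 mm. A picture is of the moment at which its call begins.
- env.job_done(): hands the job in, once; it reports no verdict.
Trained networks look in a picture, given as the dict that the camera call returned (one of the last four; its "shot" number tells which), for a name from the list of things; names that differ only in an ending like _2 or _b are one class to them, and where a whole thing is asked for, a point or a joint stands for the part that bears it (a point fixed in the world has none). Each returns a list of dicts, best first, with "p" (0 to 1); they miss things now and then, are a little off and sometimes report something else, mostly with a low value. They report only what shows in the picture. A call takes as long as a camera call. They do not tell look-alikes from the thing itself.
- env.outline_of(picture, label): "region" (384x512 bool, what is visible of it) and "bbox" ([left, top, width, height] in pixels, round what is visible of it).
- env.mark_of(picture, label): "uv" ([column, row] in pixels: a listed point, or the origin of a listed thing).
The state is a dict: "time": time; "joint_pos": joint angles; "joint_velocities": joint speeds; "effort": joint torques, N m; "eef_pos": TCP position; "tcp_rot": TCP orientation; "contact_force": force on the tool from outside, world axes, zero at the start; "torque": the same for the moment, N m; "opening": opening from 0.0 (shut) to 1.0 (fully open).
Only numpy, scipy, OpenCV 4.12 (cv2) and the standard library are available. Lean on these libraries where they do the work, as an engineer would, in place of code of your own. Each camera call takes 0.05 s, during which the arm holds its last target.

## Working session

There is one attempt and no reset: what is moved stays moved. The work goes in short steps, Python scripts to look and compute and a tool call to move; the robot and the scene stay as the last step left them, time stands still between calls to the robot, and variables do not carry over. Pictures are saved under pics/ and viewed, and the job is handed in when it is done.

Besides the shell and the picture viewer there is one more tool, called after "Emit:" as name([rows], argument=value, ...), one row to a line, values as JSON. play_rows: Moves the arm, as the interface text tells. Its arguments: {"type":"object","properties":{"moves":{"type":"array","items":{"type":"array","items":{"type":"number"}}},"squeeze":{"type":"number"}},"required":["moves"]}

```bash
ls; mkdir -p pics; cat > h.py <<'E'
import numpy as np, cv2
from cell import env
from scipy.spatial.transform import Rotation as Ro
def save(f,n,scale=1.5,crop=None):
    im=f["img"][:,:,::-1].copy()
    if crop: 
        l,t,w,h=crop; im=im[t:t+h,l:l+w]
    im=cv2.resize(im,None,fx=scale,fy=scale,interpolation=cv2.INTER_CUBIC)
    cv2.imwrite(f"pics/{n}.png",im)
def w(f,u,v,z=None):
    if z is None: z=f["z_map"][int(round(v)),int(round(u))]
    c=np.array([(u-f["cx"])/f["fx"]*z,(v-f["cy"])/f["fy"]*z,z])
    return np.array(f["R"]).T@(c-np.array(f["t"]))
def px(f,X):
    c=np.array(f["R"])@np.array(X)+np.array(f["t"]); return np.array([f["fx"]*c[0]/c[2]+f["cx"],f["fy"]*c[1]/c[2]+f["cy"]])
def cloud(f):
    vv,uu=np.mgrid[0:384,0:512]; z=f["z_map"]
    c=np.stack([(uu-f["cx"])/f["fx"]*z,(vv-f["cy"])/f["fy"]*z,z],-1)
    return (c-np.array(f["t"]))@np.array(f["R"])
E
python3 - <<'E'
from h import *
np.set_printoptions(precision=1,suppress=True)
print(env.observe())
for n in("scene","top"):
    f=env.grab_frame(n); save(f,n+"0")
    print(n,f["fx"],f["cx"],f["R"],f["t"])
    for l in["tube_center","tube_mouth","tube_foot","whetstone_center","rack","tray","sherd_a","sherd_b","jar","brush"]:
        print(l,[(np.round(m["uv"]),round(m["p"],2),w(f,*m["uv"]) if 0<=m["uv"][1]<383 and 0<=m["uv"][0]<511 else 0) for m in env.mark_of(f,l)],[ (o["bbox"],round(o["p"],2)) for o in env.outline_of(f,l)])
E
```

```text
pics
{'time': 0.0, 'joint_pos': array([ 1.2,  0.1,  1.4,  0. ,  1.6, -0. ]), 'joint_velocities': array([ 0.,  0., -0., -0.,  0., -0.]), 'effort': array([ -0. , -72.1, -62.3,   0.1,   0. ,  -0. ]), 'eef_pos': array([192.2, 646.8, 203.1]), 'tcp_rot': array([ 2.5,  1.9, -0. ]), 'contact_force': array([-0.5,  0.3,  0. ]), 'torque': array([-0.1,  0. ,  0. ]), 'opening': 1.0021343697692784}
scene 350.07914226066464 250.1788837625984 [[-0.3  0.9  0. ]
 [ 0.5  0.2 -0.8]
 [-0.8 -0.3 -0.5]] [ 103.9 -196.1 1414.1]
tube_center [(array([291., 214.]), 0.73, array([580.3, 207. , 109. ]))] [([256.8, 179.3, 74.5, 67.7], 0.77)]
tube_mouth [(array([266., 186.]), 0.96, array([563.2, 135.1, 162.2]))] [([253.0, 176.1, 77.7, 68.3], 0.81)]
tube_foot [(array([322., 242.]), 0.58, array([604.4, 291. ,  68.9])), (array([291., 242.]), 0.51, array([562.2, 211.6,   8.1]))] [([254.3, 177.6, 76.8, 65.5], 0.96)]
whetstone_center [] [([248.3, 199.7, 87.7, 71.6], 0.28)]
rack [(array([383., 215.]), 0.77, array([352.4, 429.2,  11.5])), (array([290., 245.]), 0.65, array([572.8, 210.7,   8. ]))] [([251.3, 197.7, 83.9, 72.9
[... 1550 characters left out ...]
.7, array([363.8,  95.2,  15. ])), (array([273., 132.]), 0.48, array([744.3,  54.3,  10.1]))] [([264.5, 126.5, 15.0, 11.6], 0.6), ([249.6, 249.7, 15.3, 19.8], 0.48), ([210.2, 119.1, 21.8, 26.0], 0.42)]
sherd_b [(array([258., 258.]), 0.7, array([363.8,  95.2,  15. ])), (array([273., 132.]), 0.48, array([744.3,  54.3,  10.1]))] [([264.5, 126.5, 15.0, 11.6], 0.6), ([249.6, 249.7, 15.3, 19.8], 0.48), ([210.2, 119.1, 21.8, 26.0], 0.42)]
jar [(array([344., 210.]), 0.56, array([ 510.1, -165. ,    6.1]))] [([208.3, 119.2, 22.4, 24.0], 0.63)]
brush [(array([326., 121.]), 0.66, array([ 777.8, -107.7,   20.8])), (array([216., 133.]), 0.64, array([723., 219.,  81.]))] [([321.4, 93.4, 13.7, 53.4], 0.98)]
```

View pics/scene0.png

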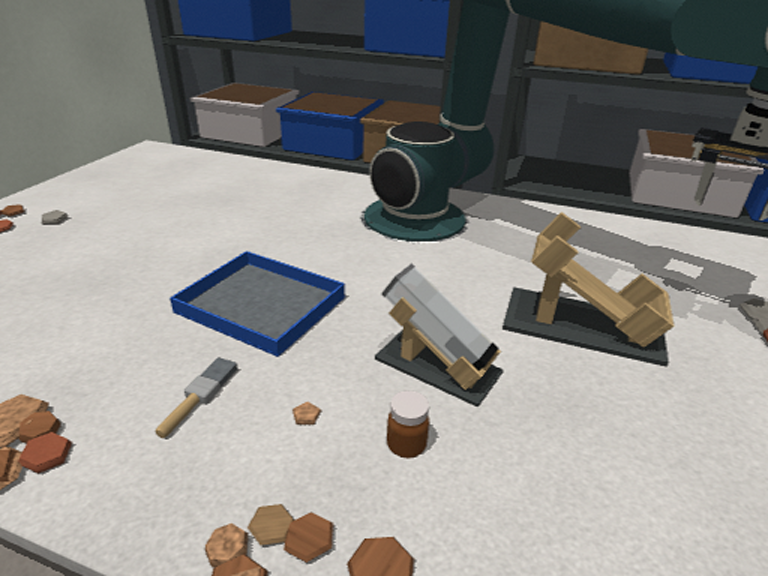

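View pics/top0.png

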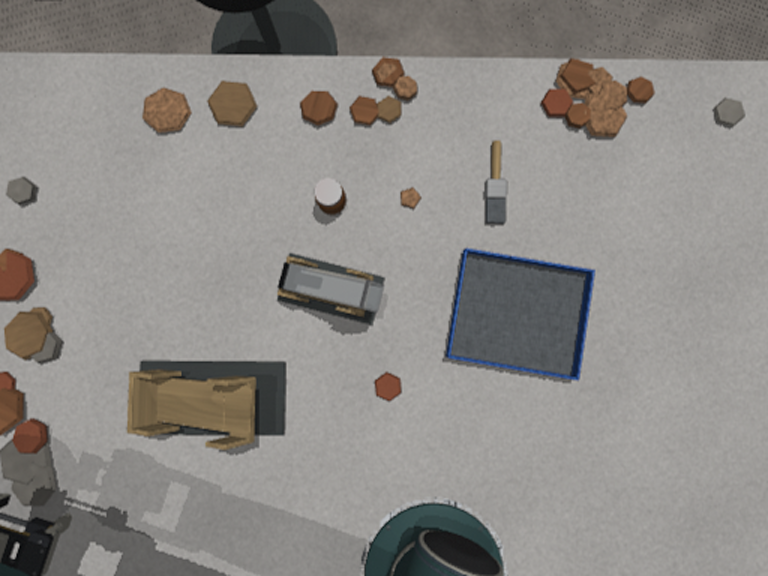

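```bash
python3 - <<'E'
from h import *
f=env.grab_frame("top"); save(f,"top1c",6,(165,150,125,70))
f=env.grab_frame("scene"); save(f,"scene1c",6,(230,150,120,95))
E
```

```text
(no output)
```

View crops.

View pics/top1c.png

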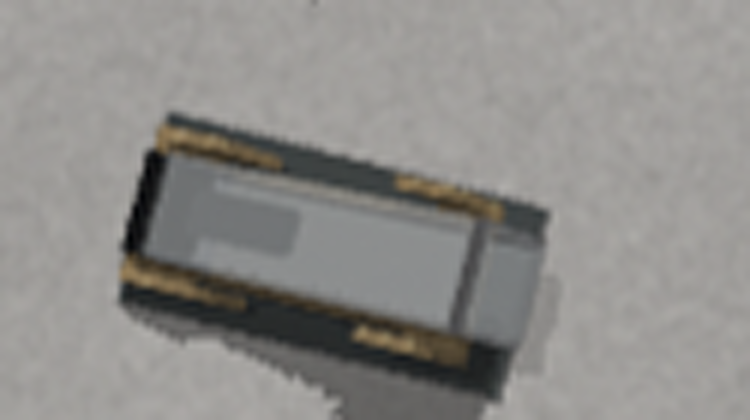

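View pics/scene1c.png

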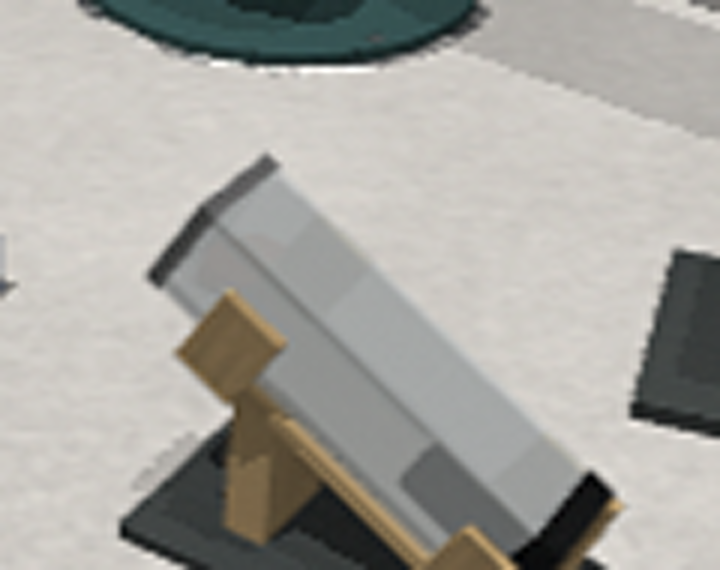

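```bash
python3 - <<'E'
from h import *
np.set_printoptions(precision=1,suppress=True)
# rack base plate dark; tube points; tray fit
from h import *
for n in("scene","top"):
    f=env.grab_frame(n); P=cloud(f); im=f["img"].astype(int); 
    m=(P[...,0]>480)&(P[...,0]<680)&(P[...,1]>90)&(P[...,1]<330)&(P[...,2]>4)&(P[...,2]<15)&(f["z_map"]>0)
    q=P[m]; r=cv2.minAreaRect(q[:,:2].astype(np.float32)); print(n,"base",r,np.median(q[:,2]),len(q)); print(cv2.boxPoints(r))
    m=(P[...,0]>480)&(P[...,0]<680)&(P[...,1]>90)&(P[...,1]<330)&(P[...,2]>15)
    q=P[m]; print("tall",q.min(0),q.max(0),len(q))
    b=(im[...,2]>im[...,0]+50)&(P[...,2]>-5)&(P[...,2]<60)&(P[...,0]>350)&(P[...,0]<700)&(P[...,1]<0)&(P[...,1]>-350)
    q=P[b]; r=cv2.minAreaRect(q[:,:2].astype(np.float32)); print("tray",r,len(q),q[:,2].min(),q[:,2].max()); print(cv2.boxPoints(r))
E
```

```text
scene base ((559.3674926757812, 212.43389892578125), (200.690185546875, 101.89964294433594), 76.16004180908203) 8.192348214228549 1224
[[485.9 127.2]
 [584.8 102.8]
 [632.8 297.7]
 [533.9 322.1]]
tall [514.2 106.5  15.2] [618.7 310.4 168.6] 3005
tray ((505.9117736816406, -187.8520050048828), (309.6137390136719, 230.1090087890625), 80.26903533935547) 2202 -1.3407696399347295 37.99238950776129
[[ 366.3 -321. ]
 [ 593.1 -359.9]
 [ 645.5  -54.7]
 [ 418.7  -15.8]]
top base ((580.16357421875, 210.80426025390625), (198.69515991210938, 239.32742309570312), 0.6083387136459351) 8.088138925209833 750
[[479.6 329.4]
 [482.1  90.1]
 [680.8  92.2]
 [678.2 331.5]]
tall [491.9 103.2  18.1] [ 617.1  308.9 1076.6] 2399
tray ((515.3441772460938, -167.38124084472656), (259.854248046875, 225.26573181152344), 80.96912384033203) 670 -3.5371819217254554 41.07475768893835
[[ 383.7 -278. ]
 [ 606.2 -313.4]
 [ 647.   -56.7]
 [ 424.5  -21.4]]
```

```bash
cat >> h.py <<'E'
def rackT(x,y,yawdeg):
    c,s=np.cos(np.radians(yawdeg)),np.sin(np.radians(yawdeg))
    T=np.eye(4);T[:3,:3]=[[c,-s,0],[s,c,0],[0,0,1]];T[:3,3]=[x,y,0];return T
def tubeframe(T):
    m=T[:3,:3]@[0,-83,145]+T[:3,3]; ft=T[:3,:3]@[0,90,45]+T[:3,3]
    z=(m-ft)/np.linalg.norm(m-ft); x=T[:3,0]*1.0; x=x-z*(x@z); x/=np.linalg.norm(x); y=np.cross(z,x)
    if y[2]<0: x=-x;y=-y
    return m,ft,x,y,z
def wire(f,T,n,crop,sc):
    im=cv2.resize(f["img"][:,:,::-1][crop[1]:crop[1]+crop[3],crop[0]:crop[0]+crop[2]],None,fx=sc,fy=sc,interpolation=cv2.INTER_CUBIC)
    def L(a,b,col):
        a,b=[tuple(int(v) for v in np.round((px(f,p)-np.array(crop[:2])+.5)*sc)) for p in(a,b)]; cv2.line(im,a,b,col,1,cv2.LINE_AA)
    def box(cs,col):
        for i in range(4):
            L(cs[i],cs[(i+1)%4],col)
            if len(cs)==8: L(cs[i+4],cs[(i+1)%4+4],col);L(cs[i],cs[i+4],col)
    m,ft,x,y,z=tubeframe(T)
    box([p+25*(a*x+b*y) for p in(m,ft) for a,b in((1,1),(1,-1),(-1,-1),(-1,1))],(0,0,255))
    box([T[:3,:3]@[a,b,8]+T[:3,3] for a,b in((50,100),(50,-100),(-50,-100),(-50,100))],(0,255,0))
    cv2.imwrite(f"pics/{n}.png",im)
E
python3 - <<'E'
from h import *
T=rackT(559.4,212.4,-13.8)
f=env.grab_frame("top"); wire(f,T,"wt",(165,150,125,70),6)
f=env.grab_frame("scene"); wire(f,T,"ws",(230,165,120,110),5)
E
```

```text
(no output)
```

View pics/wt.png

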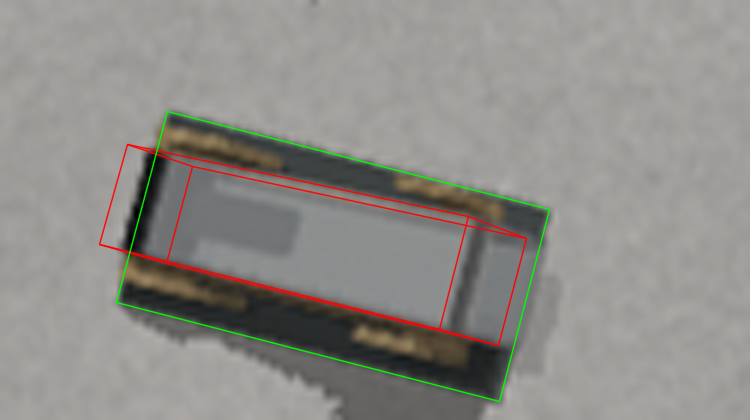

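View pics/ws.png

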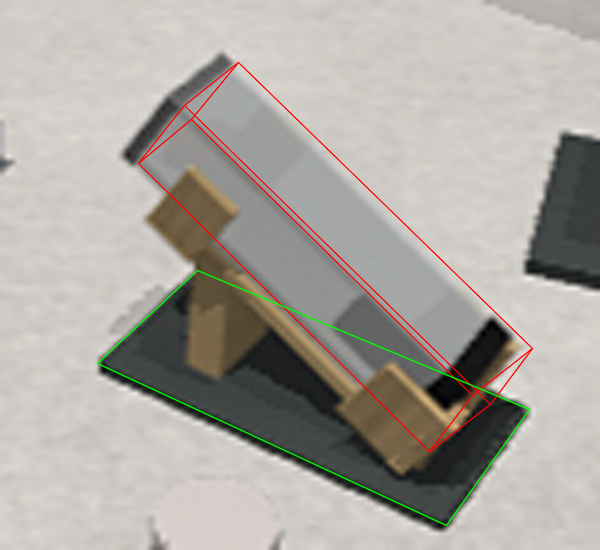

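```bash
python3 - <<'E'
from h import *
np.set_printoptions(precision=1,suppress=True)
T=rackT(559.4,212.4,-13.8)
for n in("top","scene"):
    f=env.grab_frame(n); P=cloud(f); Q=(P-T[:3,3])@T[:3,:3]
    m=(f["z_map"]>0)&(np.abs(Q[...,0])<18)&(np.abs(Q[...,1])<130)&(Q[...,2]>20)&(Q[...,2]<220)
    q=Q[m]; print(n,len(q))
    for y in range(-120,130,10):
        s=q[(q[:,1]>=y)&(q[:,1]<y+10)]
        if len(s): print(y+5,len(s),np.percentile(s[:,2],[10,50,90]))
    # lateral edges
    m=(f["z_map"]>0)&(np.abs(Q[...,1]+20)<25)&(Q[...,2]>85)&(Q[...,2]<220)
    q=Q[m]; print("x range",np.percentile(q[:,0],[0,2,50,98,100]))
    # tube-axis coordinates relative to nominal foot
    m=(f["z_map"]>0)&(np.abs(Q[...,0])<60)&(np.abs(Q[...,1])<150)&(Q[...,2]>15)&(Q[...,2]<220)
    q=Q[m]-[0,90,45]; zt=q@[0,-.866,.5]; yt=q@[0,.5,.866]
    k=(np.abs(q[:,0])<20)&(yt>15)
    print("axial",np.percentile(zt[k],[0,1,5,95,99,100]),"yt",np.percentile(yt[k],[5,50,95]))
E
```

```text
top 904
-105 33 [123.7 126.3 129.5]
-95 48 [119.8 122.7 125.8]
-85 60 [114.7 118.6 167.8]
-75 53 [161.2 164.6 168.1]
-65 51 [155.5 158.3 161.6]
-55 47 [149.2 151.9 154.8]
-45 50 [143.9 146.5 149.9]
-35 47 [138.7 141.3 143.3]
-25 48 [132.1 134.9 138. ]
-15 46 [126.5 129.1 132.8]
-5 43 [120.8 123.2 125.6]
5 46 [114.  118.  120.8]
15 45 [108.2 112.  115. ]
25 41 [104.  106.2 108.4]
35 43 [ 97.3  99.4 102.4]
45 42 [91.  93.9 97.9]
55 40 [85.  89.  91.9]
65 37 [79.  82.7 84.9]
75 40 [75.3 76.9 79.1]
85 42 [68.9 71.9 74.5]
95 2 [67.6 68.1 68.5]
x range [-39.3 -34.8  -1.7  31.5  36.3]
axial [ 10.3  13.4  22.8 203.7 210.  211.5] yt [18.1 20.3 22.8]
scene 905
-85 2 [165.9 166.3 166.6]
-75 47 [161.1 164.4 166.9]
-65 41 [156.6 158.4 160.6]
-55 49 [149.6 152.9 155.1]
-45 76 [ 30.4 144.8 149. ]
-35 65 [ 24.2 139.8 143.4]
-25 47 [132.7 135.4 138. ]
-15 48 [126.7 129.6 132.4]
-5 46 [121.4 123.9 126.4]
5 50 [114.8 117.8 120.7]
15 49 [109.5 111.4 114. ]
25 47 [103.3 105.9 108.4]
35 50 [ 98.1 100.3 103. ]
45 52 [92.1 94.6 96.9]
55 52 [85.8 88.5 91.1]
65 49 [80.3 83.  85.6]
75 49 [75.1 76.7 79.4]
85 64 [54.7 71.1 74.7]
95 22 [52.4 60.1 68.3]
x range [-2190.3   -26.8    21.5    36.7    39.4]
axial [  8.8  10.8  18.4 198.  206.5 209. ] yt [18.9 20.6 22.2]
```

```bash
cat >> h.py <<'E'
T0=rackT(556.9,202.2,-13.8)
M,F,X,Y,Z=tubeframe(T0)
def tool_R(tilt, sx):   # tilt = deg of rotation about rack x from home (tube pose), positive = mouth downwards
    ax=T0[:3,0]
    # home tool: z=-Y ; x = sx*X
    R=np.c_[sx*X,np.cross(-Y,sx*X),-Y]
    # rotating mouth (dir -y_r) down: rotation about +x_r
    return Ro.from_rotvec(ax*np.radians(tilt)).as_matrix()@R
def rows(p0,R0,p1,R1,n):
    rv=Ro.from_matrix(R0.T@R1).as_rotvec()/n
    S=sum(Ro.from_rotvec(rv*k).as_matrix() for k in range(n))
    sh=np.linalg.solve(S,R0.T@(p1-p0))
    print(n,"rows shift cm",np.round(sh/10,3),"deg",np.round(np.degrees(rv),3),"| |sh| mm",np.linalg.norm(sh).round(1),"rot",np.degrees(np.linalg.norm(rv)).round(2))
def cur():
    o=env.observe(); return np.array(o["eef_pos"]),Ro.from_rotvec(o["tcp_rot"]).as_matrix(),o
E
python3 - <<'E'
from h import *
np.set_printoptions(precision=3,suppress=True)
f=env.grab_frame("top"); wire(f,T0,"wt2",(165,150,125,70),6)
f=env.grab_frame("scene"); wire(f,T0,"ws2",(230,165,120,110),5)
p,R,o=cur(); print("R0",R); print(M,F,X,Y,Z)
G=F+85*Z; print("grasp",G)
for sx in(1,-1):
    Rg=tool_R(0,sx); print(sx,Ro.from_matrix(R.T@Rg).as_rotvec(degrees=True)); 
    print(tool_R(70,sx)[:,2])
E
```

```text
R0 [[ 0.285  0.959  0.   ]
 [ 0.959 -0.285  0.   ]
 [ 0.     0.    -1.   ]]
[537.102 121.596 145.   ] [578.368 289.602  45.   ] [ 0.971 -0.239  0.   ] [0.119 0.486 0.866] [-0.207 -0.841  0.5  ]
grasp [560.814 218.136  87.538]
1 [-23.942 -22.822  85.082]
[ 0.153  0.624 -0.766]
-1 [ 23.116 -24.251 -90.412]
[ 0.153  0.624 -0.766]
```

View pics/wt2.png

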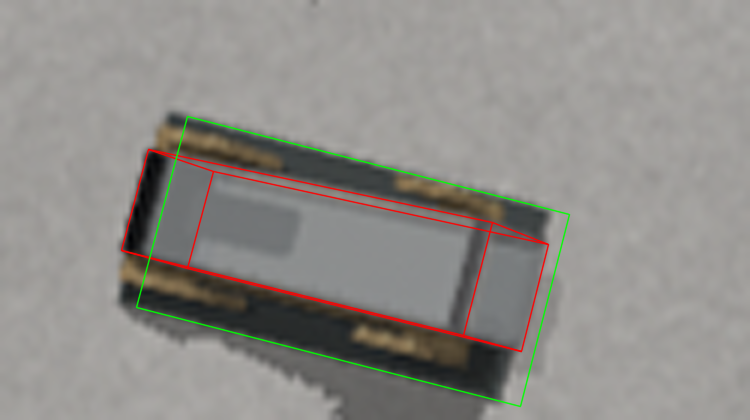

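View pics/ws2.png

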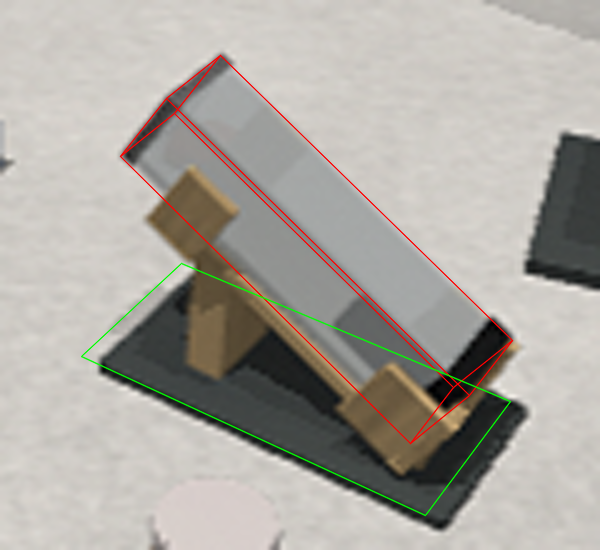

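Emit:
play_rows([
  [1, 0, 0, -4.2, 0, 0, 0],
  [1, 0, 0, -4.2, 0, 0, 0],
  [1, 0, 0, -4.2, 0, 0, 0],
  [1, 0, 0, 0, 0, 0, 0],
])

```text
time: 3.0
eef_pos: [192.5, 647.8, 336.8]
tcp_rot: [-2.514, -1.876, -0.011]
contact_force: [-0.4, 0.1, 0.3]
opening: 0.999
```

```bash
python3 - <<'E'
from h import *
p,R,o=cur(); print(p)
G=F+85*Z
rows(p,R,G+130*Y+[0,0,70],tool_R(0,1),24)
E
```

```text
[192.45132992 647.83551032 336.78875329]
24 rows shift cm [0.65  2.252 0.822] deg [-1.012 -0.967  3.542] | |sh| mm 24.8 rot 3.81
```

Emit:
play_rows([
  [1, 0.65, 2.25, 0.82, -1.01, -0.97, 3.54],
  [1, 0.65, 2.25, 0.82, -1.01, -0.97, 3.54],
  [1, 0.65, 2.25, 0.82, -1.01, -0.97, 3.54],
  [1, 0.65, 2.25, 0.82, -1.01, -0.97, 3.54],
  [1, 0.65, 2.25, 0.82, -1.01, -0.97, 3.54],
  [1, 0.65, 2.25, 0.82, -1.01, -0.97, 3.54],
  [1, 0.65, 2.25, 0.82, -1.01, -0.97, 3.54],
  [1, 0.65, 2.25, 0.82, -1.01, -0.97, 3.54],
  [1, 0.65, 2.25, 0.82, -1.01, -0.97, 3.54],
  [1, 0.65, 2.25, 0.82, -1.01, -0.97, 3.54],
  [1, 0.65, 2.25, 0.82, -1.01, -0.97, 3.54],
  [1, 0.65, 2.25, 0.82, -1.01, -0.97, 3.54],
])

```text
time: 4.2
eef_pos: [454.1, 542.5, 257.3]
tcp_rot: [2.755, 0.752, -0.052]
contact_force: [0.1, 0.2, -0.1]
opening: 1.0
```

Emit:
play_rows([
  [1, 0.65, 2.25, 0.82, -1.01, -0.97, 3.54],
  [1, 0.65, 2.25, 0.82, -1.01, -0.97, 3.54],
  [1, 0.65, 2.25, 0.82, -1.01, -0.97, 3.54],
  [1, 0.65, 2.25, 0.82, -1.01, -0.97, 3.54],
  [1, 0.65, 2.25, 0.82, -1.01, -0.97, 3.54],
  [1, 0.65, 2.25, 0.82, -1.01, -0.97, 3.54],
  [1, 0.65, 2.25, 0.82, -1.01, -0.97, 3.54],
  [1, 0.65, 2.25, 0.82, -1.01, -0.97, 3.54],
  [1, 0.65, 2.25, 0.82, -1.01, -0.97, 3.54],
  [1, 0.65, 2.25, 0.82, -1.01, -0.97, 3.54],
  [1, 0.65, 2.25, 0.82, -1.01, -0.97, 3.54],
  [1, 0.65, 2.25, 0.82, -1.01, -0.97, 3.54],
])

```text
time: 5.4
eef_pos: [575.9, 279.3, 264.8]
tcp_rot: [2.591, -0.316, -0.089]
contact_force: [0.2, -0.4, 0.5]
opening: 1.0
```

Emit:
play_rows([
  [1, 0, 0, 0, 0, 0, 0],
  [1, 0, 0, 0, 0, 0, 0],
])

```text
time: 5.6
eef_pos: [575.8, 280.4, 265.0]
tcp_rot: [2.593, -0.312, -0.089]
contact_force: [-0.7, -0.3, 0.0]
opening: 1.0
```

```bash
python3 - <<'E'
from h import *
p,R,o=cur(); print(p,o["joint_pos"])
G=F+85*Z
rows(p,R,G+80*Y,tool_R(0,1),6)
E
```

```text
[575.84944138 280.36178316 264.96356169] [ 0.58359373  0.28513171  1.21997046 -0.38987774  2.01491158  0.72163578]
6 rows shift cm [ 0.007 -0.565  1.758] deg [0.078 0.018 0.019] | |sh| mm 18.5 rot 0.08
```

Emit:
play_rows([
  [1, 0.01, -0.56, 1.76, 0.08, 0, 0],
  [1, 0.01, -0.56, 1.76, 0.08, 0, 0],
  [1, 0.01, -0.57, 1.76, 0.08, 0, 0],
  [1, 0.01, -0.57, 1.76, 0.08, 0, 0],
  [1, 0.01, -0.57, 1.76, 0.08, 0, 0],
  [1, 0.01, -0.57, 1.76, 0.08, 0, 0],
  [1, 0, 0, 0, 0, 0, 0],
  [1, 0, 0, 0, 0, 0, 0],
])

```text
time: 6.4
eef_pos: [570.4, 257.1, 157.0]
tcp_rot: [2.601, -0.313, -0.087]
contact_force: [-0.3, 0.0, 0.8]
opening: 1.004
```

```bash
python3 - <<'E'
from h import *
p,R,o=cur(); print(p)
G=F+85*Z
rows(p,R,G-2*Y,tool_R(0,1),8)
f=env.grab_frame("top"); save(f,"pre_t",4,(165,120,160,120))
f=env.grab_frame("scene"); save(f,"pre_s",4,(220,120,170,140))
E
```

```text
[570.44362084 257.06170362 157.04133143]
8 rows shift cm [ 0.000e+00 -1.000e-03  1.028e+00] deg [0.002 0.013 0.01 ] | |sh| mm 10.3 rot 0.02
```

View pics/pre_s.png

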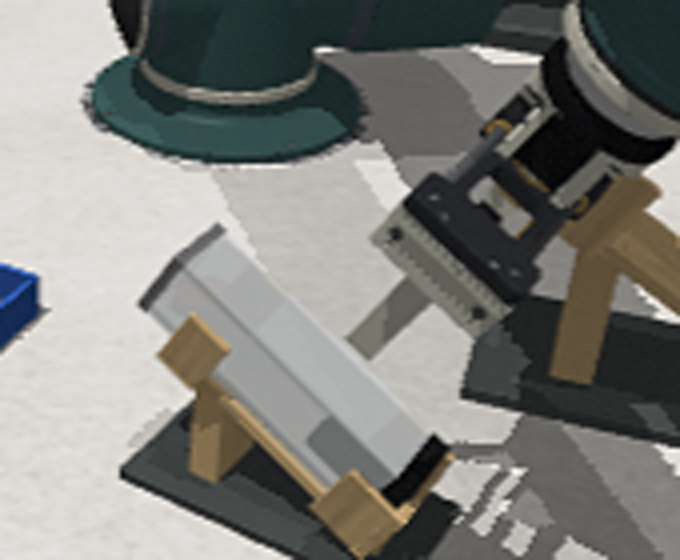

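```bash
python3 - <<'E'
from h import *
p,R,o=cur(); print(o["opening"])
f=env.grab_frame("scene")
for s in(-46,46,0): print(s,(px(f,p+R@[s,0,17])-[220,120])*4)
print([(px(f,p+R@[s,0,-63])-[220,120])*4 for s in(-94,94)])
f=env.grab_frame("top")
for s in(-46,46,0): print(s,(px(f,p+R@[s,0,17])-[165,120])*4)
E
```

```text
0.997606019606216
-46 [396.73191216 300.55879961]
46 [326.99505145 373.85177894]
0 [363.2323418  335.76662647]
[array([508.65773106, 188.51324888]), array([368.83403343, 336.52085251])]
-46 [126.06708604 327.48513376]
46 [162.07305155 193.54577292]
0 [144.12877046 260.29708775]
```

View pics/pre_t.png

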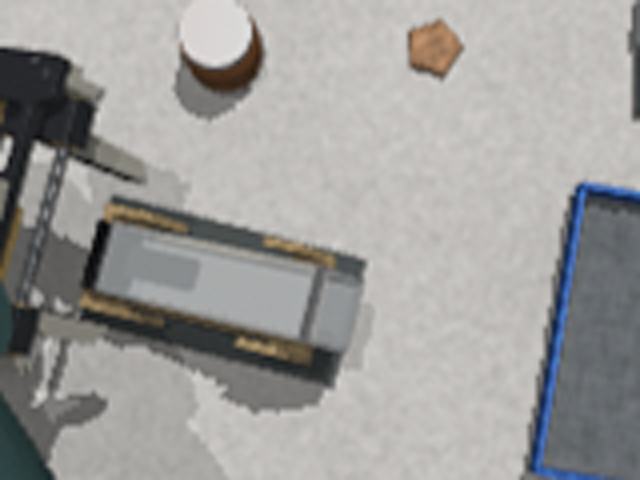

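```bash
python3 - <<'E'
from h import *
np.set_printoptions(precision=0,suppress=True,linewidth=150)
p,R,o=cur()
for n in("scene","top"):
    f=env.grab_frame(n); P=cloud(f); Q=(P-p)@R
    m=(f["z_map"]>0)&(P[...,2]>20)&(np.abs(Q[...,0])<110)&(np.abs(Q[...,1])<60)&(Q[...,2]>-100)&(Q[...,2]<48)
    q=Q[m]; 
    for z in range(-100,48,10):
        s=q[(q[:,2]>=z)&(q[:,2]<z+10)]
        if len(s): print(n,z,len(s),np.percentile(s[:,0],[2,20,50,80,98]),"y",np.percentile(s[:,1],[2,50,98]))
E
```

```text
scene -100 1 [85. 85. 85. 85. 85.] y [-29. -29. -29.]
scene -90 37 [-51. -49. -47.  64.  65.] y [-8.  0.  8.]
scene -80 66 [-51. -48.  62.  64.  65.] y [-8. -0.  9.]
scene -70 35 [61. 62. 62. 63. 65.] y [-9.  0.  9.]
scene -60 32 [60. 61. 62. 63. 64.] y [-9. -0.  9.]
scene -50 31 [60. 61. 62. 62. 63.] y [-9. -0.  9.]
scene -40 31 [59. 59. 61. 61. 62.] y [-9. -0.  9.]
scene -30 19 [58. 59. 60. 61. 62.] y [-9. -0.  8.]
scene -20 6 [51. 51. 52. 53. 53.] y [-6.  1.  8.]
top -100 1 [48. 48. 48. 48. 48.] y [-6. -6. -6.]
top -90 3 [48. 48. 48. 49. 49.] y [-2. 10. 11.]
top -80 31 [-64. -56.  46.  51.  59.] y [-1. 10. 12.]
top -70 43 [-63. -55.  46.  56.  62.] y [ 0. 10. 12.]
top -60 39 [-61. -56.  46.  56.  61.] y [ 1. 10. 12.]
top -50 41 [-62. -54.  46.  55.  61.] y [ 0. 10. 12.]
top -40 32 [-61. -57. -47.  53.  59.] y [-0. 10. 12.]
top -30 27 [-59. -54.  47.  54.  59.] y [ 1. 10. 12.]
top -20 10 [-52. -50.  -1.  49.  53.] y [ 1.  9. 11.]
```

```bash
python3 - <<'E'
from h import *
p,R,o=cur(); print(o["time"],p,o["joint_velocities"].round(3),o["joint_pos"].round(3))
f=env.grab_frame("scene"); P=cloud(f);Q=(P-p)@R
save(f,"g1",8,(290,165,60,60))
m=(f["z_map"]>0)&(np.abs(Q[...,0]-56)<12)&(np.abs(Q[...,1])<20)&(Q[...,2]>-40)&(Q[...,2]<40)
print(Q[m][:, 2].max(), [px(f,p+R@[s,0,z]).round(1) for s in(55,) for z in (-18,17)])
m=(f["z_map"]>0)&(np.abs(Q[...,0]-56)<12)&(np.abs(Q[...,1])<20)
v,u=np.where(m); print(np.c_[u,v,Q[m].round()][::6])
E
```

```text
6.7 [570.66046673 257.21921244 157.59394474] [-0.001  0.003  0.004 -0.001  0.001 -0.   ] [ 0.559  0.278  1.4   -0.369  1.839  0.769]
-17.259274944988253 [array([308.5, 207.1]), array([299.8, 215.5])]
[[ 429.   71.   53.   20. -365.]
 [ 429.   73.   54.   18. -363.]
 [ 430.   74.   47.   16. -361.]
 ...
 [ 273.  252.   54.  -19.  171.]
 [ 271.  253.   60.  -17.  172.]
 [ 270.  255.   68.  -18.  171.]]
```

View pics/g1.png

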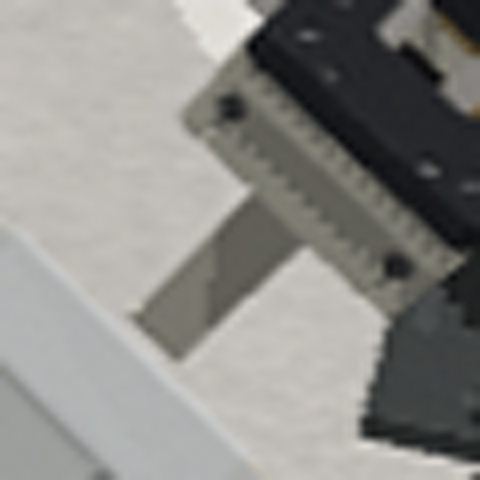

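Emit:
play_rows([
  [1, 0, 0, 1.03, 0, 0, 0],
  [1, 0, 0, 1.03, 0, 0, 0],
  [1, 0, 0, 1.03, 0, 0, 0],
  [1, 0, 0, 1.03, 0, 0, 0],
  [1, 0, 0, 1.03, 0, 0, 0],
  [1, 0, 0, 1.03, 0, 0, 0],
  [1, 0, 0, 1.03, 0, 0, 0],
  [1, 0, 0, 1.0, 0, 0, 0],
  [1, 0, 0, 0, 0, 0, 0],
  [1, 0, 0, 0, 0, 0, 0],
])

```text
time: 7.75
eef_pos: [560.5, 217.1, 85.9]
tcp_rot: [2.601, -0.314, -0.087]
contact_force: [0.1, 1.0, 0.6]
opening: 1.001
```

```bash
python3 - <<'E'
from h import *
np.set_printoptions(precision=1,suppress=True,linewidth=150)
p,R,o=cur(); print(p)
G=F+85*Z
rows(p,R,G-36*Y,tool_R(0,1),6)
for n in("scene","top"):
    f=env.grab_frame(n); P=cloud(f);Q=(P-p)@R
    m=(f["z_map"]>0)&(np.abs(np.abs(Q[...,0])-54)<11)&(np.abs(Q[...,1])<20)&(Q[...,2]>-60)&(Q[...,2]<15)
    print(n,np.sort(Q[m][:,2])[-12:],Q[m][:,1].min(),Q[m][:,1].max())
    if n=="scene": save(f,"g2",5,(220,140,150,115))
    else: save(f,"g2t",5,(165,140,130,90))
E
```

```text
[560.5 217.1  85.9]
6 rows shift cm [ 0.  -0.   0.6] deg [0. 0. 0.] | |sh| mm 5.7 rot 0.02
scene [-29.  -28.6 -28.6 -28.6 -27.8 -27.1 -26.4 -25.7 -25.6 -25.6 -25.4 -24.8] -9.267958834998659 8.457588099902829
top [-22.2 -21.9 -21.7 -21.  -20.6 -20.3 -20.3 -20.3 -18.2 -16.3 -15.8 -15.6] -5.416628740523966 12.855819622469124
```

View pics/g2.png

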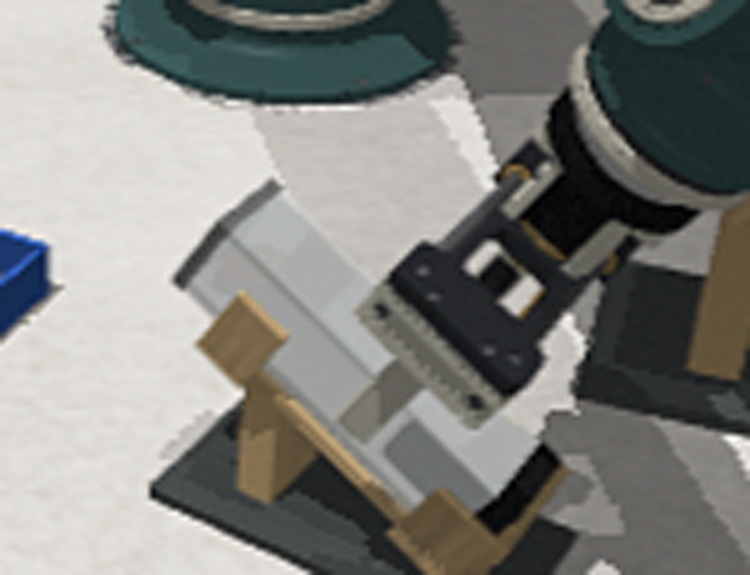

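View pics/g2t.png

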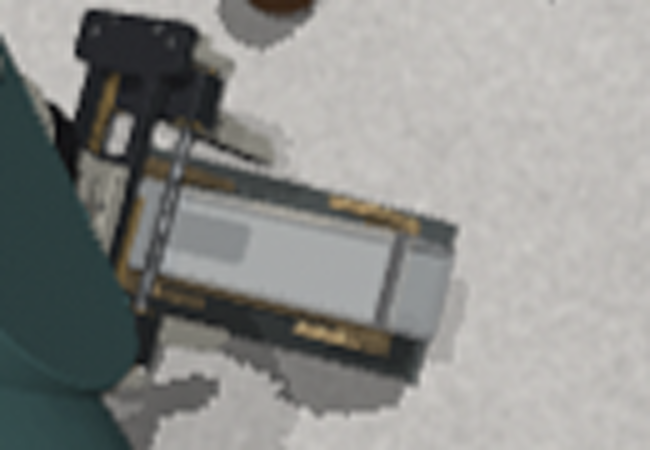

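Emit:
play_rows([
  [1, 0, 0, 0.6, 0, 0, 0],
  [1, 0, 0, 0.6, 0, 0, 0],
  [1, 0, 0, 0.6, 0, 0, 0],
  [1, 0, 0, 0.5, 0, 0, 0],
  [1, 0, 0, 0.5, 0, 0, 0],
  [1, 0, 0, 0.5, 0, 0, 0],
  [1, 0, 0, 0, 0, 0, 0],
  [1, 0, 0, 0, 0, 0, 0],
])

```text
time: 8.65
eef_pos: [556.5, 201.1, 57.3]
tcp_rot: [2.601, -0.314, -0.087]
contact_force: [-0.3, 0.2, 0.7]
opening: 0.999
```

```bash
python3 - <<'E'
from h import *
p,R,o=cur(); print(p)
f=env.grab_frame("scene"); save(f,"g3",5,(220,140,150,115))
E
```

```text
[556.51595388 201.11178683  57.34540836]
```

View pics/g3.png

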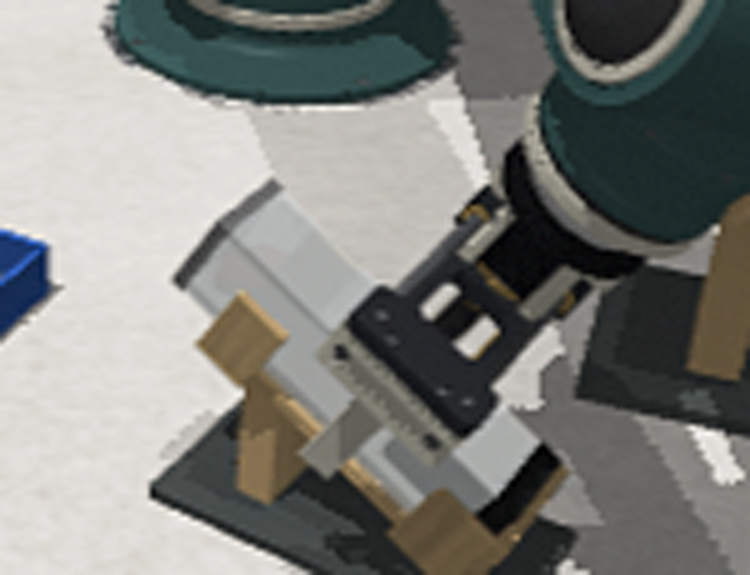

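Emit:
play_rows([
  [0.6, 0, 0, 0, 0, 0, 0],
  [0.55, 0, 0, 0, 0, 0, 0],
  [0.5, 0, 0, 0, 0, 0, 0],
  [0.4, 0, 0, 0, 0, 0, 0],
  [0.3, 0, 0, 0, 0, 0, 0],
  [0.3, 0, 0, 0, 0, 0, 0],
  [0.3, 0, 0, 0, 0, 0, 0],
  [0.3, 0, 0, 0, 0, 0, 0],
], squeeze=25)

```text
time: 9.5
eef_pos: [556.4, 201.1, 57.3]
tcp_rot: [2.601, -0.314, -0.087]
contact_force: [-1.1, -0.3, 0.3]
opening: 0.535
```

Emit:
play_rows([
  [0.3, 0, 0, 0, 0, 0, 0],
  [0.3, 0, 0, -0.5, 0, 0, 0],
  [0.3, 0, 0, -1, 0, 0, 0],
  [0.3, 0, 0, -1, 0, 0, 0],
  [0.3, 0, 0, -1, 0, 0, 0],
  [0.3, 0, 0, -1, 0, 0, 0],
  [0.3, 0, 0, -1, 0, 0, 0],
  [0.3, 0, 0, -1, 0, 0, 0],
  [0.3, 0, 0, -1, 0, 0, 0],
  [0.3, 0, 0, -0.5, 0, 0, 0],
  [0.3, 0, 0, 0, 0, 0, 0],
], squeeze=40)

```text
time: 10.6
eef_pos: [566.4, 240.4, 127.2]
tcp_rot: [2.602, -0.314, -0.086]
contact_force: [-0.0, -0.8, -2.4]
opening: 0.54
```

```bash
cat >> h.py <<'E'
OFF=np.array([0,0,-36.])  # grasp point in tool frame (measured)
def pose_of(Gp,tilt): R=tool_R(tilt,1); return Gp-R@OFF,R
E
python3 - <<'E'
from h import *
np.set_printoptions(precision=1,suppress=True)
p,R,o=cur(); print(p,o["opening"],o["contact_force"],"grasp pt",p+R@OFF)
# tray fill target: tilt 70 => mouth -40deg
d=np.array([-.239,-.971,0])
mouth=np.array([525,-128,50.])
for tl,el in((35,-5),(70,-40)):
    zt=np.cos(np.radians(el))*d+np.array([0,0,np.sin(np.radians(el))])
    Gp=mouth-115*zt; print(tl,"grasp",Gp,"tcp",pose_of(Gp,tl)[0])
# step: keep height, translate at tilt 10
zt=np.cos(np.radians(-40))*d+np.array([0,0,np.sin(np.radians(-40))])
Gp=mouth-115*zt+[0,0,60]
rows(p,R,*pose_of(Gp,10),20)
f=env.grab_frame("scene"); save(f,"g4",4,(200,120,170,135))
E
```

```text
[566.4 240.4 127.2] 0.5404296391324842 [-0.  -0.8 -2.4] grasp pt [570.8 257.9 158.4]
35 grasp [552.4 -16.8  60. ] tcp [553.1 -13.7  24.2]
70 grasp [546.1 -42.5 123.9] tcp [551.6 -20.   96.3]
20 rows shift cm [0.2 1.4 0.5] deg [0.5 0.  0. ] | |sh| mm 14.9 rot 0.5
```

View pics/g4.png

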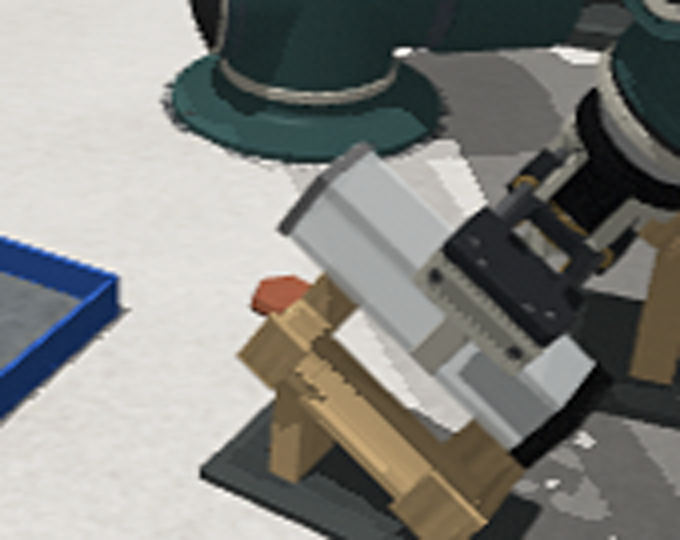

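```bash
python3 - <<'E'
from h import *
np.set_printoptions(precision=1,suppress=True)
p,R,o=cur()
G0=p+R@OFF
G1=G0+[0,0,75]; rows(p,R,*pose_of(G1,0),5)
p1,R1=pose_of(G1,0)
Gt=np.array([546.1,-42.5,123.9])
G2=Gt+[0,0,80]; rows(p1,R1,*pose_of(G2,10),16)
d=np.array([-.239,-.971,0])
E
```

```text
5 rows shift cm [-0.   0.8 -1.3] deg [0. 0. 0.] | |sh| mm 15.0 rot 0.02
16 rows shift cm [0.3 1.6 1. ] deg [ 0.6 -0.   0. ] | |sh| mm 18.6 rot 0.62
```

```bash
python3 - <<'E'
from h import *
p,R,o=cur()
G0=p+R@OFF
G1=G0+[0,0,75]; rows(p,R,*pose_of(G1,0),5)
p1,R1=pose_of(G1,0)
Gt=np.array([546.1,-42.5,123.9])
G2=Gt+[0,0,80]; rows(p1,R1,*pose_of(G2,10),20)
E
```

```text
5 rows shift cm [-1.000e-03  7.510e-01 -1.299e+00] deg [0.001 0.017 0.016] | |sh| mm 15.0 rot 0.02
20 rows shift cm [0.239 1.253 0.766] deg [ 0.5 -0.   0. ] | |sh| mm 14.9 rot 0.5
```

Emit:
play_rows([
  [0.3, 0, 0.75, -1.3, 0, 0, 0],
  [0.3, 0, 0.75, -1.3, 0, 0, 0],
  [0.3, 0, 0.75, -1.3, 0, 0, 0],
  [0.3, 0, 0.75, -1.3, 0, 0, 0],
  [0.3, 0, 0.75, -1.3, 0, 0, 0],
  [0.3, 0, 0, 0, 0, 0, 0],
])

```text
time: 11.25
eef_pos: [567.0, 240.3, 204.5]
tcp_rot: [2.603, -0.315, -0.083]
contact_force: [-0.2, -0.5, -2.5]
opening: 0.535
```

Emit:
play_rows([
  [0.3, 0.24, 1.25, 0.77, 0.5, 0, 0],
  [0.3, 0.24, 1.25, 0.77, 0.5, 0, 0],
  [0.3, 0.24, 1.25, 0.77, 0.5, 0, 0],
  [0.3, 0.24, 1.25, 0.77, 0.5, 0, 0],
  [0.3, 0.24, 1.25, 0.77, 0.5, 0, 0],
  [0.3, 0.24, 1.25, 0.77, 0.5, 0, 0],
  [0.3, 0.24, 1.25, 0.77, 0.5, 0, 0],
  [0.3, 0.24, 1.25, 0.77, 0.5, 0, 0],
  [0.3, 0.24, 1.25, 0.77, 0.5, 0, 0],
  [0.3, 0.24, 1.25, 0.77, 0.5, 0, 0],
])

```text
time: 12.25
eef_pos: [554.6, 90.9, 191.6]
tcp_rot: [2.688, -0.324, -0.075]
contact_force: [-0.6, -1.1, -2.0]
opening: 0.534
```

Emit:
play_rows([
  [0.3, 0.24, 1.25, 0.77, 0.5, 0, 0],
  [0.3, 0.24, 1.25, 0.77, 0.5, 0, 0],
  [0.3, 0.24, 1.25, 0.77, 0.5, 0, 0],
  [0.3, 0.24, 1.25, 0.77, 0.5, 0, 0],
  [0.3, 0.24, 1.25, 0.77, 0.5, 0, 0],
  [0.3, 0.24, 1.25, 0.77, 0.5, 0, 0],
  [0.3, 0.24, 1.25, 0.77, 0.5, 0, 0],
  [0.3, 0.24, 1.25, 0.77, 0.5, 0, 0],
  [0.3, 0.24, 1.25, 0.77, 0.5, 0, 0],
  [0.3, 0.24, 1.25, 0.77, 0.5, 0, 0],
  [0.3, 0, 0, 0, 0, 0, 0],
  [0.3, 0, 0, 0, 0, 0, 0],
])

```text
time: 13.45
eef_pos: [543.4, -54.9, 169.1]
tcp_rot: [2.774, -0.336, -0.062]
contact_force: [0.1, 0.4, -3.3]
opening: 0.534
```

```bash
python3 - <<'E'
from h import *
p,R,o=cur(); print(p,p+R@OFF,o["joint_pos"].round(2))
Gt=np.array([546.1,-42.5,123.9])
# tilt to 45 (mouth -15 deg), lowering to mouth safe: grasp z 150
G2=Gt+[0,0,16]
rows(p,R,*pose_of(G2,45),10)
f=env.grab_frame("scene"); save(f,"g5",3,(100,90,220,180))
f=env.grab_frame("top"); save(f,"g5t",3,(200,120,230,150))
E
```

```text
[543.40602797 -54.86041808 169.11548215] [546.42415442 -42.9052064  202.93801645] [ 0.04 -0.09  1.74 -0.33  1.6   0.29]
10 rows shift cm [-0.003 -0.271  0.631] deg [ 3.5e+00  1.3e-02 -3.0e-03] | |sh| mm 6.9 rot 3.5
```

View pics/g5.png

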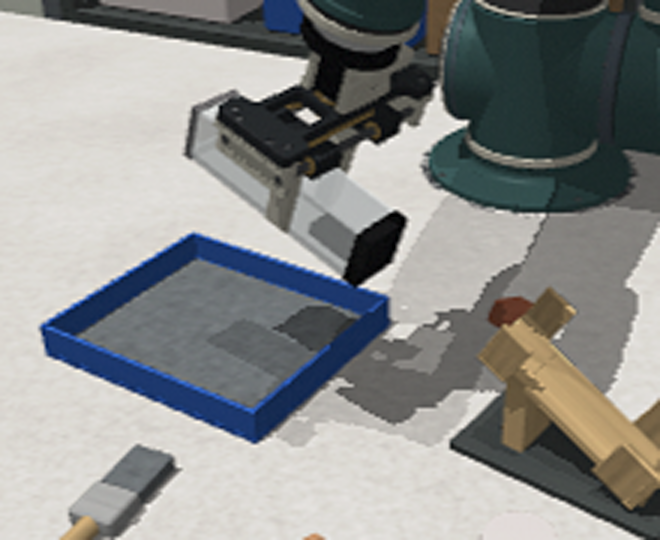

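View pics/g5t.png

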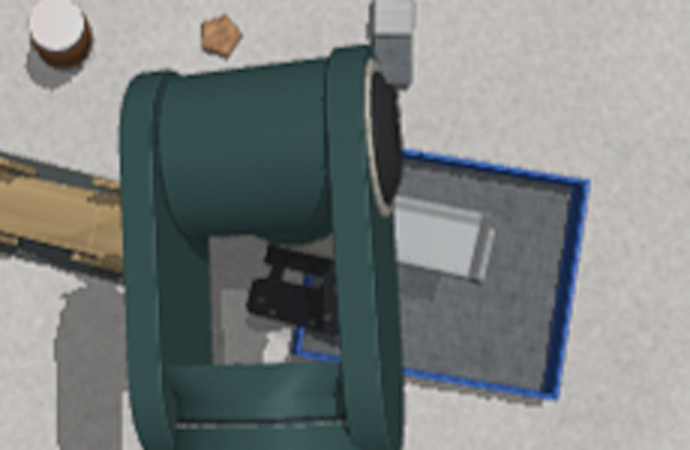

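Emit:
play_rows([
  [0.3, 0, -0.27, 0.63, 3.5, 0, 0],
  [0.3, 0, -0.27, 0.63, 3.5, 0, 0],
  [0.3, 0, -0.27, 0.63, 3.5, 0, 0],
  [0.3, 0, -0.27, 0.63, 3.5, 0, 0],
  [0.3, 0, -0.27, 0.63, 3.5, 0, 0],
  [0.3, 0, -0.27, 0.63, 3.5, 0, 0],
  [0.3, 0, -0.27, 0.63, 3.5, 0, 0],
  [0.3, 0, -0.27, 0.63, 3.5, 0, 0],
  [0.3, 0, -0.27, 0.63, 3.5, 0, 0],
  [0.3, 0, -0.27, 0.63, 3.5, 0, 0],
  [0.3, 0, 0, 0, 0, 0, 0],
])

```text
time: 14.65
eef_pos: [548.0, -33.3, 104.2]
tcp_rot: [-2.86, 0.347, -0.04]
contact_force: [0.9, 0.2, -2.7]
opening: 0.538
```

```bash
python3 - <<'E'
from h import *
np.set_printoptions(precision=1,suppress=True)
p,R,o=cur(); print(p,p+R@OFF,o["joint_pos"].round(2))
f=env.grab_frame("scene"); save(f,"g6",4,(130,100,130,130))
# observed tube geometry vs model
Zt=-np.cross(R[:,0],-R[:,2]) ; 
Zt = np.cross(R[:,0],-R[:,2]); print("Zt",Zt)
g=p+R@OFF
mo=g+115*Zt; ft=g-85*Zt; print("mouth",mo,"foot",ft)
print([((px(f,q+25*(a*R[:,0]-b*R[:,2]))-[130,100])*4).round() for q in(mo,ft) for a,b in((1,1),(1,-1),(-1,-1),(-1,1))])
E
```

```text
[548.  -33.3 104.2] [545.9 -42.4 138.9] [-0.3 -0.1  1.9  0.3  1.4 -0.1]
Zt [-0.2 -0.9 -0.3]
mouth [ 519.3 -150.2  109.2] foot [565.6  37.3 160.9]
[array([138., 277.]), array([159., 342.]), array([209., 313.]), array([190., 249.]), array([357., 295.]), array([376., 369.]), array([424., 335.]), array([407., 263.])]
```

View pics/g6.png

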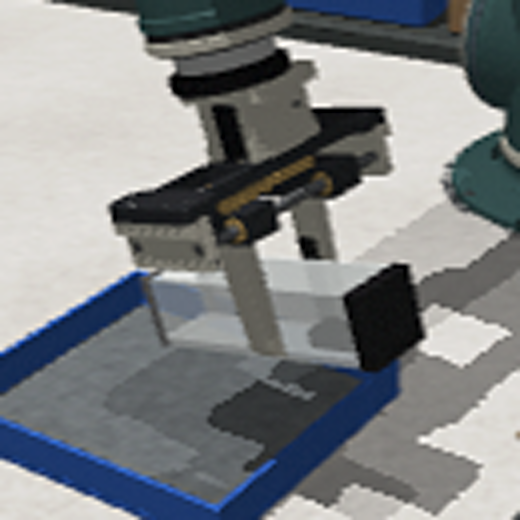

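```bash
python3 - <<'E'
from h import *
p,R,o=cur()
A=pose_of(np.array([546.,-38,108.]),55); B=pose_of(np.array([546.,-38,112.]),70)
rows(p,R,*A,8); rows(*A,*B,12)
E
```

```text
8 rows shift cm [-0.014  0.001  0.39 ] deg [ 1.261  0.022 -0.008] | |sh| mm 3.9 rot 1.26
12 rows shift cm [-0.    -0.096 -0.029] deg [ 1.25 -0.   -0.  ] | |sh| mm 1.0 rot 1.25
```

Emit:
play_rows([
  [0.3, -0.01, 0, 0.39, 1.25, 0, 0],
  [0.3, -0.01, 0, 0.39, 1.25, 0, 0],
  [0.3, -0.01, 0, 0.39, 1.25, 0, 0],
  [0.3, -0.01, 0, 0.39, 1.25, 0, 0],
  [0.3, -0.01, 0, 0.39, 1.25, 0, 0],
  [0.3, -0.01, 0, 0.39, 1.25, 0, 0],
  [0.3, -0.01, 0, 0.39, 1.25, 0, 0],
  [0.3, -0.01, 0, 0.39, 1.25, 0, 0],
])

```text
time: 15.5
eef_pos: [550.2, -22.9, 75.5]
tcp_rot: [-2.687, 0.326, -0.069]
contact_force: [-1.2, -0.7, -3.2]
opening: 0.536
```

Emit:
play_rows([
  [0.3, 0, -0.1, -0.03, 1.25, 0, 0],
  [0.3, 0, -0.1, -0.03, 1.25, 0, 0],
  [0.3, 0, -0.1, -0.03, 1.25, 0, 0],
  [0.3, 0, -0.1, -0.03, 1.25, 0, 0],
  [0.3, 0, -0.1, -0.03, 1.25, 0, 0],
  [0.3, 0, -0.1, -0.03, 1.25, 0, 0],
  [0.3, 0, -0.1, -0.03, 1.25, 0, 0],
  [0.3, 0, -0.1, -0.03, 1.25, 0, 0],
  [0.3, 0, -0.1, -0.03, 1.25, 0, 0],
  [0.3, 0, -0.1, -0.03, 1.25, 0, 0],
  [0.3, 0, -0.1, -0.03, 1.25, 0, 0],
  [0.3, 0, -0.1, -0.03, 1.25, 0, 0],
])

```text
time: 16.7
eef_pos: [552.2, -14.9, 85.3]
tcp_rot: [-2.427, 0.294, -0.105]
contact_force: [0.0, -0.9, -1.1]
opening: 0.536
```

Emit:
play_rows([
  [0.3, 0, 0, 0, 0, 0, 0],
  [0.3, 0, 0, 0, 0, 0, 0],
  [0.3, 0, 0, 0, 0, 0, 0],
  [0.3, 0, 0, 0, 0, 0, 0],
  [0.3, 0, 0, 0, 0, 0, 0],
  [0.3, 0, 0, 0, 0, 0, 0],
])

```text
time: 17.3
eef_pos: [552.2, -14.9, 85.3]
tcp_rot: [-2.429, 0.294, -0.104]
contact_force: [-0.2, -0.1, -1.6]
opening: 0.533
```

```bash
python3 - <<'E'
from h import *
np.set_printoptions(precision=1,suppress=True)
p,R,o=cur(); print(p,p+R@OFF,o["joint_pos"].round(2))
f=env.grab_frame("scene"); save(f,"g7",4,(110,110,150,130))
f=env.grab_frame("top"); save(f,"g7t",3,(200,120,230,150))
E
```

```text
[552.2 -14.9  85.3] [546.7 -37.3 112.9] [-0.5 -0.   1.9  0.7  1.5 -0.4]
```

View pics/g7.png

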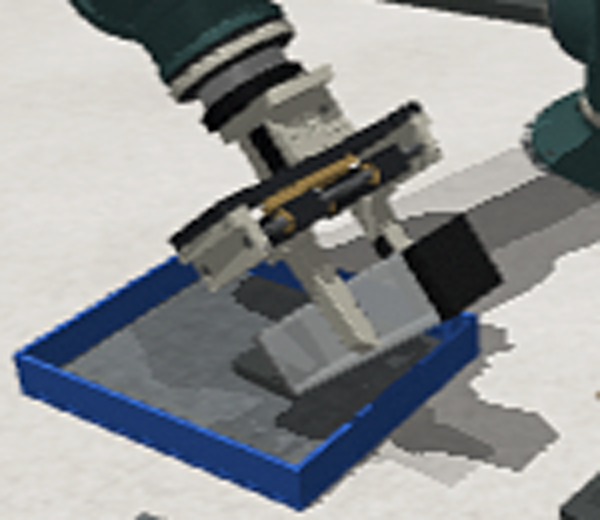

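View pics/g7t.png

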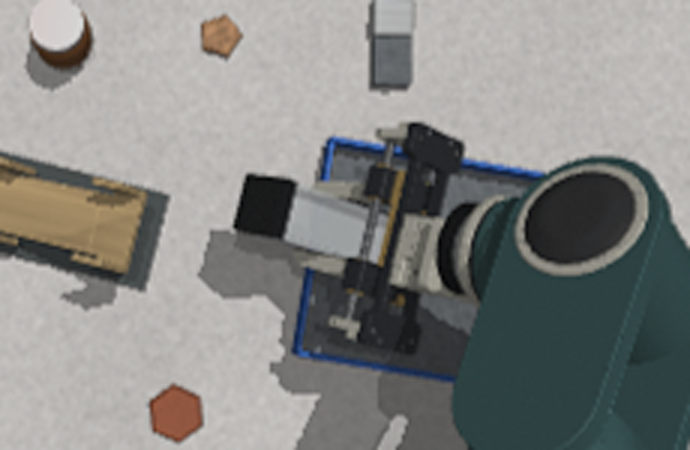

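Emit:
play_rows([
  [0.3, 0, -0.5, 0, 0, 0, 0],
  [0.3, 0, -0.5, 0, 0, 0, 0],
  [0.3, 0, -0.5, 0, 0, 0, 0],
  [0.3, 0, -0.5, 0, 0, 0, 0],
  [0.3, 0, -0.5, 0, 0, 0, 0],
  [0.3, 0, -0.5, 0, 0, 0, 0],
  [0.3, 0, -0.5, 0, 0, 0, 0],
  [0.3, 0, -0.5, 0, 0, 0, 0],
  [0.3, 0, -0.5, 0, 0, 0, 0],
  [0.3, 0, -0.5, 0, 0, 0, 0],
  [0.3, 0, 0, 0, 0, 0, 0],
  [0.3, 0, 0, 0, 0, 0, 0],
])

```text
time: 18.6
eef_pos: [561.3, 22.3, 117.3]
tcp_rot: [-2.429, 0.294, -0.104]
contact_force: [0.2, 0.7, -1.8]
opening: 0.535
```

```bash
python3 - <<'E'
from h import *
np.set_printoptions(precision=1,suppress=True)
p,R,o=cur(); print(p,p+R@OFF,o["joint_pos"].round(2))
f=env.grab_frame("scene"); save(f,"g8",4,(110,110,150,130))
print([(m["uv"],m["p"],w(f,*m["uv"])) for m in env.mark_of(f,"whetstone_center")])
E
```

```text
[561.3  22.3 117.3] [555.9  -0.2 144.9] [-0.4 -0.1  1.9  0.7  1.5 -0.3]
[([175.4, 203.1], 0.65, array([ 532.5, -146.6,   17.9])), ([319.6, 243.1], 0.65, array([563.6, 283.7,  29.9]))]
```

View pics/g8.png

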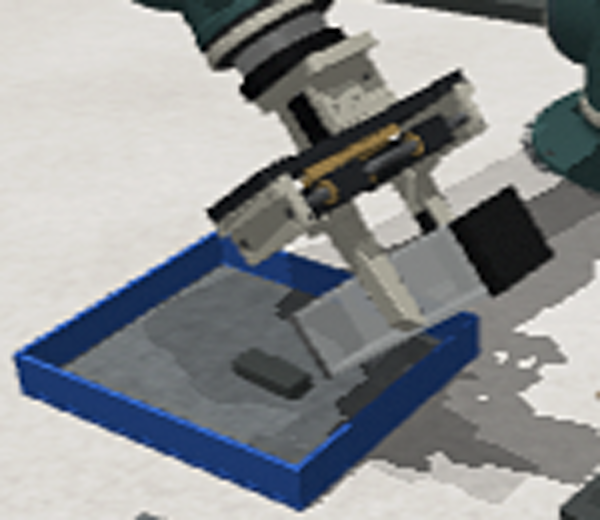

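```bash
python3 - <<'E'
from h import *
p,R,o=cur()
A=pose_of(np.array([556.,20,240.]),10); B=pose_of(np.array([570.8,257.9,233.4]),0)
rows(p,R,*A,12); rows(*A,*B,16)
E
```

```text
12 rows shift cm [-0.039 -0.034 -0.788] deg [-4.999e+00  1.200e-02 -1.000e-03] | |sh| mm 7.9 rot 5.0
16 rows shift cm [-0.265 -1.311 -0.576] deg [-0.625  0.    -0.   ] | |sh| mm 14.6 rot 0.62
```

Emit:
play_rows([
  [0.3, -0.04, -0.03, -0.79, -5, 0, 0],
  [0.3, -0.04, -0.03, -0.79, -5, 0, 0],
  [0.3, -0.04, -0.03, -0.79, -5, 0, 0],
  [0.3, -0.04, -0.03, -0.79, -5, 0, 0],
  [0.3, -0.04, -0.03, -0.79, -5, 0, 0],
  [0.3, -0.04, -0.03, -0.79, -5, 0, 0],
  [0.3, -0.04, -0.03, -0.79, -5, 0, 0],
  [0.3, -0.04, -0.03, -0.79, -5, 0, 0],
  [0.3, -0.04, -0.03, -0.79, -5, 0, 0],
  [0.3, -0.04, -0.03, -0.79, -5, 0, 0],
  [0.3, -0.04, -0.03, -0.79, -5, 0, 0],
  [0.3, -0.04, -0.03, -0.79, -5, 0, 0],
])

```text
time: 19.9
eef_pos: [553.1, 7.8, 207.1]
tcp_rot: [2.771, -0.335, -0.062]
contact_force: [-0.1, 0.4, -1.2]
opening: 0.535
```

Emit:
play_rows([
  [0.3, -0.26, -1.31, -0.58, -0.62, 0, 0],
  [0.3, -0.26, -1.31, -0.58, -0.62, 0, 0],
  [0.3, -0.26, -1.31, -0.58, -0.62, 0, 0],
  [0.3, -0.26, -1.31, -0.58, -0.62, 0, 0],
  [0.3, -0.26, -1.31, -0.58, -0.62, 0, 0],
  [0.3, -0.26, -1.31, -0.58, -0.62, 0, 0],
  [0.3, -0.26, -1.31, -0.58, -0.62, 0, 0],
  [0.3, -0.26, -1.31, -0.58, -0.62, 0, 0],
])

```text
time: 20.7
eef_pos: [560.2, 125.1, 209.8]
tcp_rot: [2.687, -0.324, -0.075]
contact_force: [0.2, -0.3, -2.3]
opening: 0.533
```

Emit:
play_rows([
  [0.3, -0.26, -1.31, -0.58, -0.62, 0, 0],
  [0.3, -0.26, -1.31, -0.58, -0.62, 0, 0],
  [0.3, -0.26, -1.31, -0.58, -0.62, 0, 0],
  [0.3, -0.26, -1.31, -0.58, -0.62, 0, 0],
  [0.3, -0.26, -1.31, -0.58, -0.62, 0, 0],
  [0.3, -0.26, -1.31, -0.58, -0.62, 0, 0],
  [0.3, -0.26, -1.31, -0.58, -0.62, 0, 0],
  [0.3, -0.26, -1.31, -0.58, -0.62, 0, 0],
  [0.3, 0, 0, 0, 0, 0, 0],
  [0.3, 0, 0, 0, 0, 0, 0],
])

```text
time: 21.7
eef_pos: [567.2, 240.2, 203.1]
tcp_rot: [2.602, -0.313, -0.087]
contact_force: [1.4, -0.1, -2.5]
opening: 0.534
```

```bash
cat >> h.py <<'E'
HOME=np.array([556.4,201.1,57.3])
def over(f,n,crop,sc,p,R):
    im=cv2.resize(f["img"][:,:,::-1][crop[1]:crop[1]+crop[3],crop[0]:crop[0]+crop[2]],None,fx=sc,fy=sc,interpolation=cv2.INTER_CUBIC)
    g=p+R@OFF; cs=[q+25*(a*R[:,0]-b*R[:,2]) for q in(g+115*R[:,1],g-85*R[:,1]) for a,b in((1,1),(1,-1),(-1,-1),(-1,1))]
    c=[tuple(int(v) for v in np.round((px(f,q)-np.array(crop[:2])+.5)*sc)) for q in cs]
    for i in range(4):
        for a,b in((i,(i+1)%4),(i+4,(i+1)%4+4),(i,i+4)): cv2.line(im,c[a],c[b],(0,0,255),1,cv2.LINE_AA)
    cv2.imwrite(f"pics/{n}.png",im)
E
python3 - <<'E'
from h import *
p,R,o=cur(); print(p,Ro.from_matrix(R.T@tool_R(0,1)).as_rotvec(degrees=True).round(2),o["contact_force"])
Rg=tool_R(0,1)
rows(p,R,HOME+75*Y,Rg,8)
f=env.grab_frame("scene"); over(f,"g9",(210,100,150,135),4,p,R)
E
```

```text
[567.18775465 240.21553818 203.07985114] [-0.04  0.1   0.11] [ 1.42836117 -0.14376433 -2.47255432]
8 rows shift cm [-0.013 -0.473  0.894] deg [-0.005  0.012  0.013] | |sh| mm 10.1 rot 0.02
```

View pics/g9.png

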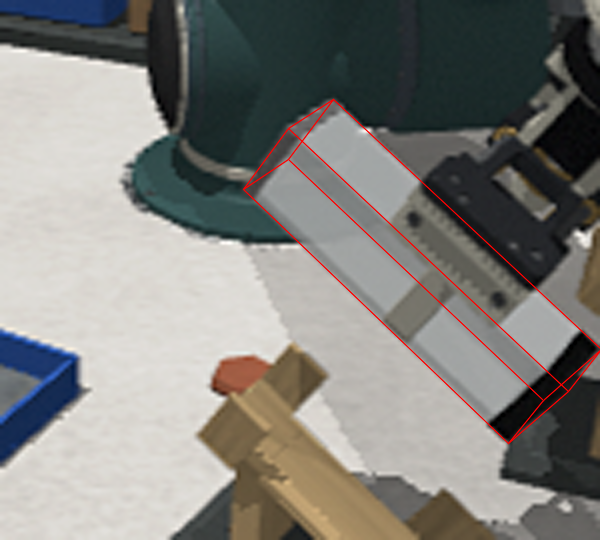

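Emit:
play_rows([
  [0.3, -0.01, -0.45, 0.9, 0, 0, 0],
  [0.3, -0.01, -0.45, 0.9, 0, 0, 0],
  [0.3, -0.01, -0.45, 0.9, 0, 0, 0],
  [0.3, -0.01, -0.45, 0.9, 0, 0, 0],
  [0.3, -0.01, -0.45, 0.9, 0, 0, 0],
  [0.3, -0.01, -0.45, 0.9, 0, 0, 0],
  [0.3, -0.02, -0.45, 0.9, 0, 0, 0],
  [0.3, -0.02, -0.45, 0.9, 0, 0, 0],
  [0.3, 0, 0, 0, 0, 0, 0],
  [0.3, 0, 0, 0, 0, 0, 0],
])

```text
time: 22.75
eef_pos: [564.9, 235.5, 123.0]
tcp_rot: [2.602, -0.314, -0.087]
contact_force: [0.8, 0.5, -1.5]
opening: 0.534
```

```bash
python3 - <<'E'
from h import *
p,R,o=cur(); print(p,o["contact_force"])
rows(p,R,HOME+2*Z+1.5*Y,tool_R(0,1),10)
E
```

```text
[564.89751994 235.53932224 123.00932038] [ 0.84455794  0.4779839  -1.54478594]
10 rows shift cm [ 0.    -0.001  0.731] deg [-0.006  0.01   0.008] | |sh| mm 7.3 rot 0.01
```

Emit:
play_rows([
  [0.3, 0, 0, 0.73, 0, 0, 0],
  [0.3, 0, 0, 0.73, 0, 0, 0],
  [0.3, 0, 0, 0.73, 0, 0, 0],
  [0.3, 0, 0, 0.73, 0, 0, 0],
  [0.3, 0, 0, 0.73, 0, 0, 0],
  [0.3, 0, 0, 0.73, 0, 0, 0],
  [0.3, 0, 0, 0.73, 0, 0, 0],
])

```text
time: 23.45
eef_pos: [558.6, 210.4, 78.2]
tcp_rot: [2.603, -0.314, -0.087]
contact_force: [1.2, -1.2, -0.9]
opening: 0.536
```

Emit:
play_rows([
  [0.3, 0, 0, 0.6, 0, 0, 0],
  [0.3, 0, 0, 0.6, 0, 0, 0],
  [0.3, 0, 0, 0.5, 0, 0, 0],
  [0.3, 0, 0, 0.4, 0, 0, 0],
  [0.3, 0, 0, 0, 0, 0, 0],
  [0.3, 0, 0, 0, 0, 0, 0],
])

```text
time: 24.05
eef_pos: [556.3, 200.7, 60.7]
tcp_rot: [2.603, -0.314, -0.087]
contact_force: [-0.2, -0.8, -0.8]
opening: 0.538
```

```bash
python3 - <<'E'
from h import *
p,R,o=cur(); print(p,o["contact_force"],(p-HOME)@np.c_[X,Y,Z])
f=env.grab_frame("scene"); over(f,"g10",(220,140,150,115),5,p,R)
E
```

```text
[556.25175834 200.65618716  60.70038608] [-0.17532479 -0.79265728 -0.79676627] [-0.03809835  2.71055942  2.105466  ]
```

View pics/g10.png

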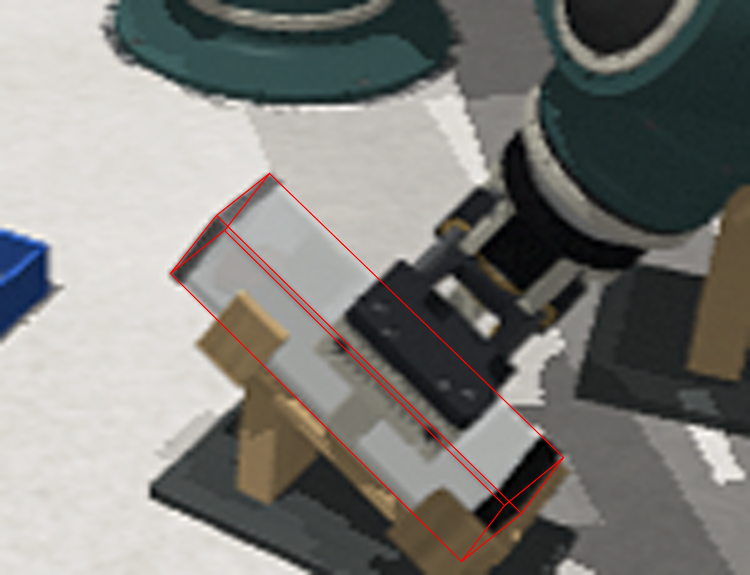

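Emit:
play_rows([
  [0.3, 0, 0, 0.1, 0, 0, 0],
  [0.3, 0, -0.1, 0.1, 0, 0, 0],
  [0.3, 0, -0.05, 0.05, 0, 0, 0],
  [0.3, 0, 0, 0, 0, 0, 0],
  [0.56, 0, 0, 0, 0, 0, 0],
  [0.6, 0, 0, 0, 0, 0, 0],
  [0.7, 0, 0, 0, 0, 0, 0],
  [0.85, 0, 0, 0, 0, 0, 0],
  [1, 0, 0, 0, 0, 0, 0],
  [1, 0, 0, 0, 0, 0, 0],
  [1, 0, 0, 0, 0, 0, 0],
  [1, 0, 0, 0, 0, 0, 0],
])

```text
time: 25.3
eef_pos: [556.2, 200.6, 57.7]
tcp_rot: [2.603, -0.314, -0.087]
contact_force: [0.1, -0.4, -0.6]
opening: 0.994
```

```bash
python3 - <<'E'
from h import *
p,R,o=cur(); print(p,o["contact_force"],o["opening"],(p-HOME)@np.c_[X,Y,Z])
f=env.grab_frame("scene"); wire(f,T0,"g11",(220,140,150,115),5)
E
```

```text
[556.19862277 200.64034952  57.65821952] [ 0.05139174 -0.40838266 -0.56103147] 0.9939316859661327 [-0.08592231  0.06270679  0.60732017]
```

View pics/g11.png

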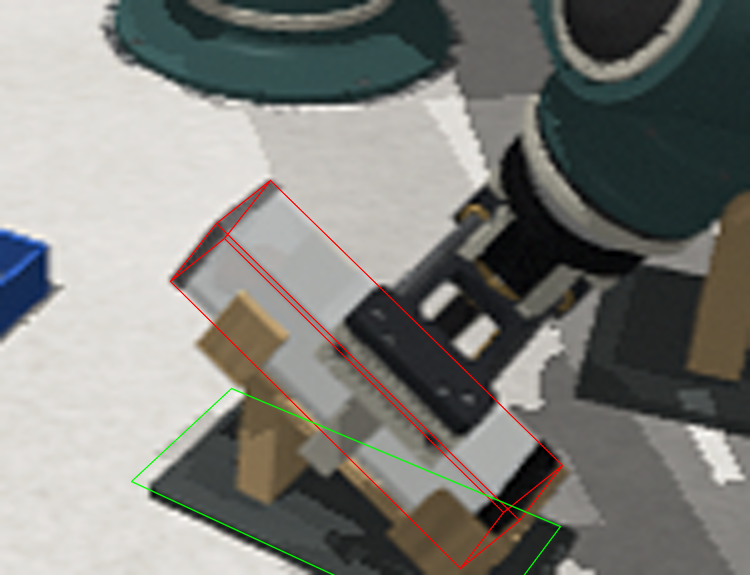

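Tube home, jaws open. Now retract straight back along the tool.

Emit:
play_rows([
  [1, 0, 0, -0.5, 0, 0, 0],
  [1, 0, 0, -1, 0, 0, 0],
  [1, 0, 0, -1, 0, 0, 0],
  [1, 0, 0, -1.5, 0, 0, 0],
  [1, 0, 0, -1.5, 0, 0, 0],
  [1, 0, 0, -1.5, 0, 0, 0],
  [1, 0, 0, -2, 0, 0, 0],
  [1, 0, 0, -2, 0, 0, 0],
  [1, 0, 0, -2, 0, 0, 0],
  [1, 0, 0, -2, 0, 0, 0],
  [1, 0, 0, -2, 0, 0, 0],
  [1, 0, 0, -2, 0, 0, 0],
])

```text
time: 26.55
eef_pos: [579.2, 293.6, 223.9]
tcp_rot: [2.603, -0.314, -0.086]
contact_force: [-0.2, 0.2, -0.8]
opening: 1.001
```

Emit:
play_rows([
  [1, 0, 0, 0, 0, 0, 0],
  [1, 0, 0, 0, 0, 0, 0],
  [1, 0, 0, 0, 0, 0, 0],
  [1, 0, 0, 0, 0, 0, 0],
  [1, 0, 0, 0, 0, 0, 0],
])

```text
time: 27.05
eef_pos: [579.0, 292.4, 221.7]
tcp_rot: [2.602, -0.314, -0.088]
contact_force: [0.1, -0.3, -0.2]
opening: 1.001
```

```bash
python3 - <<'E'
from h import *
np.set_printoptions(precision=1,suppress=True)
p,R,o=cur(); print(p,o["contact_force"])
f=env.grab_frame("scene"); wire(f,T0,"g12",(100,110,250,200),3)
print([(m["uv"],round(m["p"],2),w(f,*m["uv"])) for m in env.mark_of(f,"whetstone_center")])
P=cloud(f); Q=(P-T0[:3,3])@T0[:3,:3]
m=(f["z_map"]>0)&(np.abs(Q[...,0])<20)&(np.abs(Q[...,1])<150)&(Q[...,2]>15)&(Q[...,2]<220)
q=Q[m]-[0,90,45]; zt=q@[0,-.866,.5]; yt=q@[0,.5,.866]; k=(yt>18)&(yt<32)
print("axial",np.percentile(zt[k],[1,5,95,99]),"yt",np.percentile(yt[k],[5,50,95]))
f=env.grab_frame("top"); save(f,"g12t",1.5)
E
```

```text
[579.  292.4 221.7] [ 0.1 -0.3 -0.2]
[([177.7, 206.7], 0.51, array([ 536.3, -137.5,    9.9]))]
axial [  2.7  10.4 189.9 197.9] yt [24.1 25.8 27.5]
```

View pics/g12.png

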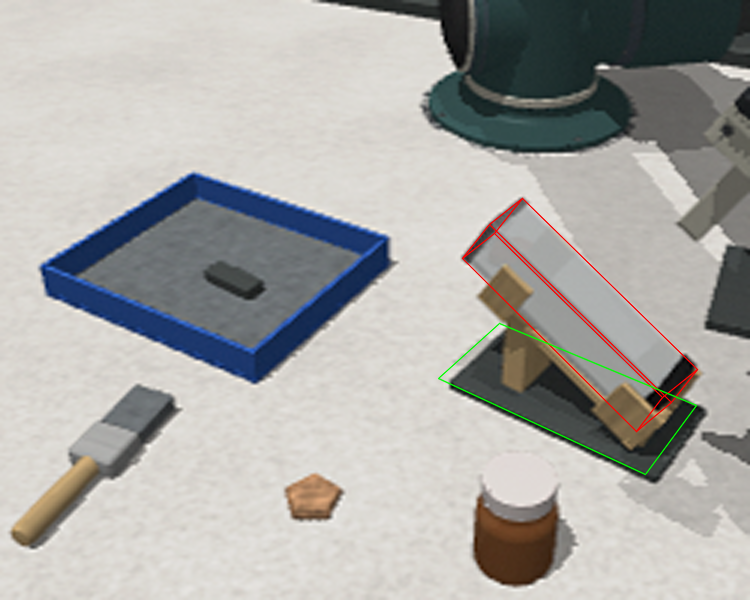

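View pics/g12t.png

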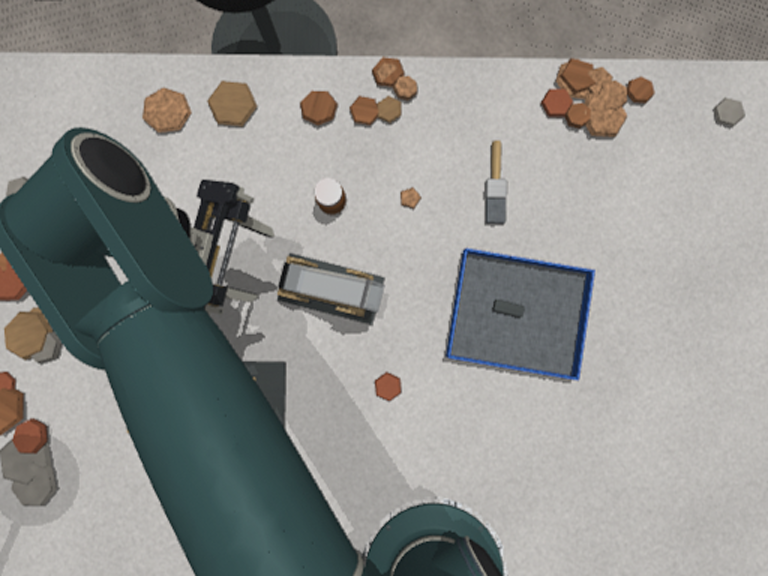

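The stone lies flat in the tray at about (505, 308) in the top view. The empty tube is back in the rack on its original outline, and the bystanders sit at the same pixels as in the first pictures. The gripper is clear of everything.

```bash
python3 -c "
from cell import env
print(env.job_done())"
```

```text
the job is handed in; nothing more can be done
None
```

The job is handed in. I lifted the tube off the small rack, tipped it to 40° mouth-down with the rim about 12 mm above the tray floor, and the stone slid out. I then drew the tube back along its axis, laid it in the rack and let go.

- **Last checks:** The stone lies flat inside the tray at about (534, -142) mm, roughly 10–18 mm high. The tube is on its original outline, within about 3 mm along its axis and 1 mm across. The sherds, jar and brush are at the same pixels as at the start, and the gripper is clear of everything. It took about 27 of the 66 s.
- **Fingertips:** The depth images showed them about 17 mm behind the reported TCP, not 17 mm ahead as the sheet says. I worked with the measured offset, and the grasp and the placing both came out right.
- **Rack base plate:** It sits about 10 mm off the rack origin along the rack's y axis. I therefore took the home pose from the tube as it lay, not from the plate.

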